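# Half-turn the lamp's bayonet cap

## Task

Of the three grey caps lying on the cutting mat, take the one whose size fits the bayonet socket on top of the upright work lamp, lower it in with its two lugs through the two slots of the rim, press it down against the contact spring and twist it clockwise (seen from above) half way, so that its grip bar points at the two raised ribs on the rim, stopping short of the catch: it must never click. Finish right there, still firmly gripping the cap in its half-turned place. Leave the other caps and the other things on the bench where they are.

Things in the scene. Friction and masses are not known exactly. Their poses are not given: they have to be found in the camera images.
- lamp: Black work lamp body, fixed, open end up, tube 76 mm across, 75 mm high, in a low steel clamp (jaws 32 mm high, out to 61 mm along +y and -y, screw to 90 mm on +y). Origin: centre of its underside, 3 mm above the table, z up. Its top is a bayonet socket: aluminium rim 6 mm thick, bore 54 mm; two slots 16 mm wide in the rim at +x and -x, out to 66 mm across. Position and yaw vary.
- socket_floor (a point): Point on the socket's axis at the floor of the lug track, 60 mm above the lamp's origin. The track under the rim is 9 mm high. A cap with its lugs under the rim has its underside 0 to 3 mm above this point. From the slots lugs turn clockwise only (seen from above, towards negative yaw), at most 90 degrees.
- half_mark: The half-way direction: origin on the socket's axis, 75 mm above the lamp's origin; x points at one of the two raised aluminium ribs (12 x 5 x 4 mm, 35 mm from the axis, on top of the rim), 45 degrees clockwise of the lamp's x axis. The other rib is on the far side of the bore.
- catch_a (a joint): Sprung catch in the socket wall (in the small black housing outside it, 75 degrees clockwise of a slot); m pushed outward: 0 at rest, about 0.002 as a lug clicks past. A lug first touches it at about 63 degrees of turn and clicks at 75.
- catch_b (a joint): The other sprung catch, across the bore, same values.
- cap_mid: The cap that fits: grey plastic, plug 50 mm across, 22 mm high, two round lugs (10 mm across, 6 mm high) at its foot at +x and -x, 62 mm over the lugs; on top a grip bar 46 mm long along x, 14 mm thick along y, from 22 to 48 mm above the underside. Origin: centre of the underside, z up. Same after a half turn. About 60 g. Starts upright on the mat; the caps' places are shuffled.
- cap_small: Look-alike cap, too small: plug 40 mm across, 52 mm over the lugs, otherwise the same shape, heights and bar.
- cap_large: Look-alike cap, too large: plug 60 mm across, 72 mm over the lugs, otherwise the same shape, heights and bar.
- screwdriver: Bystander: screwdriver lying on the mat, along its x.
- tweezers: Bystander: steel tweezers, 120 mm long, lying on the mat along their x.
- glue_bottle: Bystander: white bottle, 36 mm across, 75 mm high. Origin: centre of its underside.
- paint_jar: Bystander: small amber jar, 40 mm across, 45 mm high. Origin: centre of its underside.
- tape_roll: Bystander: paper tape roll, 64 mm across, 18 mm high. Origin: centre of its underside.
- sleeve: Bystander: small grey flanged sleeve standing upright among the caps, 26 mm across, 34 mm high. Origin: centre of its underside.
- contact (a joint): Brass contact post, 16 mm across, on a spring in the middle of the bore; m pressed down, 0 when free (top 12 mm above the socket floor). Pressing takes 2 N at first, 4 N at the floor, so a cap let go before it is twisted comes back up.

How it is judged:
By the outcome, as a careful person would: the job done as asked, in the order asked, and still so for the second after the job is handed in, while the arm keeps its last pose, push and grip.
It also fails if it takes over 38 s, if anything falls off the work surface, if the arm or the gripper's body presses on something with over 40 N, if the wrist force passes 120 N, or if a joint passes its speed limit or range.

## Robot

A 7-joint arm with a two-finger parallel gripper is mounted at the origin on the work surface. World frame = base frame: x ahead of the robot, y to its left, z up, the work surface at z = 0. Lengths are in m, angles in rad, forces in N, time in s.
With the tool pointing down it reaches from about 0.4 to 0.85 m from the base axis. Payload 6.9 kg.
Tool frame: the origin (TCP) lies midway between the tips of the shut fingers; the grasp point (between the pads) lies behind it (ctrl.pinch_z is the z of the grasp point in the tool frame, in m); z points along the fingers, y is the line along which they close (so a half turn about z gives the same grasp; the last joint's range is limited). The gripper opens to 85 mm and grips with 20 to 120 N. Pads are 22 mm wide; open, the fingers measure 114 mm over their backs; the gripper's body (76 mm by 85 mm) begins 54 mm behind the grasp point. The pads swing forward as they close: fully open they stand 13 mm farther back than shut.
Start: joints at [1.24, 0.507, -0.238, 1.5, 0.126, 1.149, -0.155], TCP at [0.264, -0.567, 0.231] pointing down, gripper open.
Joint ranges: [-3.08, 3.08], [-0.24, 2.05], [-1.43, 1.35], [0, 2.5], [-1.52, 4.66], [0.17, 1.96], [-2.89, 2.89]. Speed limits (rad/s): [2.39, 2.39, 3.14, 3.14, 3.14, 3.14, 3.14].

## Interface

Orientations are given as a unit quaternion [w, x, y, z].
In Python, from station import ctrl, get_state, vision, ticket, models gives the robot as it stands. Calls block until the motion is done:
- ctrl.movep(position, orientation): joint-space move of the TCP to a pose.
- ctrl.movel(position, frame=None, max_speed=0.15): straight line of the TCP; frame=None keeps the orientation; max_speed is the mean speed in m/s.
- ctrl.set_joints(angles): joint-space move.
- ctrl.ungrasp() and ctrl.close_gripper(force=None): open the fingers fully, or close them until they stop; force is the grip in N (None keeps the last).
- ctrl.pause(seconds).
- ctrl.ik(position, orientation): joint angles nearest the present ones, or None.
- get_state(): the state.
- vision.grab_frame(name): name is "scene" or "top" or "wrist"; returns (picture, depth): 480x640x3 uint8, blue, green, red; 480x640 float32, m along the optical axis (not along the pixel's ray), 0 where there is no reading.
- vision.camera_info(name): a dict with "mtx" (3x3 intrinsics, pixels), "dist_coeffs" ([k1, k2, p1, p2, k3] as OpenCV has them; the pictures are not rectified), "R" (3x3) and "t" (3): a world point X has camera coordinates R X + t; the wrist camera has in their place "hand_eye" (4x4, takes a point from camera to tool coordinates, whose origin is the TCP and whose axes are the flange's). Camera axes: x right, y down, z forward; pixel columns grow to the right and rows downward; lengths in m; the calibration is good to about 2 mm. A picture is of the moment at which its call begins: read the wrist's pose just before it. camera_info takes no time and is no camera call.
A pose or a line that the arm cannot do raises ctrl.Unreachable and nothing moves.
- ticket.close_job(): hands the job in; it is judged then, once.
Trained networks look in the newest picture that a camera, given by its name, has taken for a name from the list of things; names that differ only in an ending like _2 or _b are one class to them, and where a whole thing is asked for, a point or a joint stands for the part that bears it (a point fixed in the world has none). Each returns a list of dicts, best first, with "p" (0 to 1); they miss things now and then, are a little off and sometimes report something else, mostly with a low value. They report only what shows in the picture. A call takes as long as a camera call.
- models.recognise(camera, target): "point" ([column, row] in pixels, amid what is visible of it).
- models.masks_of(camera, target): "mask" (480x640 bool, what is visible of it) and "point" ([column, row] in pixels, amid what is visible of it).
The state is a dict: "time": time; "qpos": joint angles; "qd": joint speeds; "tau": joint torques, N m; "tcp_pos": TCP position; "eef_rot": TCP orientation; "contact_force": force on the tool from outside, world axes, zero at the start; "wrist_torque": the same for the moment, N m; "width": finger opening in m; "gripper_force": force on a finger pad.
Only numpy, scipy, OpenCV 4.12 (cv2) and the standard library are available. Lean on these libraries where they do the work, as an engineer would, in place of code of your own. Each camera call takes 0.05 s, during which the arm holds its last target. There are 200 camera calls.

## Working session

There is one attempt and no reset: what is moved stays moved. The work goes in short steps, each a Python script; the robot and the scene stay as the last script left them, time stands still between calls to the robot, and variables do not carry over. Pictures are saved under pics/ and viewed, at most 10 in all, crops included, and the job is handed in when it is done.

```bash
ls; mkdir -p pics; cat > h.py <<'E'
import numpy as np, cv2
from station import ctrl, get_state, vision, ticket, models
from scipy.spatial.transform import Rotation as R
def tool_pose():
    s=get_state(); T=np.eye(4); q=s["eef_rot"]
    T[:3,:3]=R.from_quat([q[1],q[2],q[3],q[0]]).as_matrix(); T[:3,3]=s["tcp_pos"]; return T
def cam(name,T=None):
    """intrinsics, dist, cam->world"""
    i=vision.camera_info(name); 
    if name=="wrist": W=T@np.array(i["hand_eye"])
    else:
        W=np.eye(4); r=np.array(i["R"]); W[:3,:3]=r.T; W[:3,3]=-r.T@np.array(i["t"])
    return np.array(i["mtx"],float),np.array(i["dist_coeffs"],float),W
def cloud(c,depth,rc):
    K,d,W=c; v,u=rc; z=depth[v,u]; ok=z>0; u,v,z=u[ok],v[ok],z[ok]
    n=cv2.undistortPoints(np.stack([u,v],-1).astype(np.float64)[:,None],K,d)[:,0]
    P=np.c_[n*z[:,None],z]; return P@W[:3,:3].T+W[:3,3]
def onplane(c,uv,z):
    K,d,W=c; n=cv2.undistortPoints(np.array(uv,float).reshape(-1,1,2),K,d)[:,0]
    r=np.c_[n,np.ones(len(n))]@W[:3,:3].T; return W[:3,3]+r*((z-W[2,3])/r[:,2])[:,None]
def proj(c,P):
    K,d,W=c; M=np.linalg.inv(W); return cv2.projectPoints(np.array(P,float).reshape(-1,3),cv2.Rodrigues(M[:3,:3])[0],M[:3,3],K,d)[0][:,0]
E
python3 - <<'E'
from h import *
s=get_state(); print(s, ctrl.pinch_z)
for n in("top","scene"):
    im,d=vision.grab_frame(n); cv2.imwrite(f"pics/{n}0.png",im); np.save(f"{n}0.npy",d)
    for t in("cap_mid","cap_small","cap_large","lamp","half_mark","contact","sleeve","glue_bottle","paint_jar","tape_roll","screwdriver","tweezers"):
        c=cam(n)
        for m in models.masks_of(n,t)[:3]:
            P=cloud(c,d,np.nonzero(m["mask"])); 
            print(n,t,round(m["p"],2),np.round(m["point"]),np.round(np.median(P,0),3) if len(P) else 0,np.round(np.percentile(P,98,0),3),np.round(np.percentile(P,2,0),3))
E
```

```text
pics
{'time': 0.0, 'qpos': array([ 1.2404966 ,  0.50832779, -0.23750376,  1.50115629,  0.12574118,
        1.14890493, -0.15480257]), 'qd': array([ 0.00051333,  0.00113225,  0.00067665, -0.00197032,  0.00028298,
       -0.00041231, -0.0010643 ]), 'tau': array([-1.20549830e-04, -6.20603299e+01, -2.18644179e+00, -2.49649912e+01,
        1.27995748e-02,  1.20995715e-02, -6.21307294e-06]), 'tcp_pos': array([ 0.26352333, -0.56616004,  0.23042711]), 'eef_rot': array([-8.70268456e-04,  9.76351489e-01,  2.16187316e-01, -2.36324964e-04]), 'contact_force': array([-0.72058771, -0.03483477, -0.29951783]), 'wrist_torque': array([-0.00886144, -0.03083371,  0.01318882]), 'gripper_force': 0.0, 'width': 0.08537990137572725} -0.0187
top cap_mid 0.63 [354. 289.] [ 0.466 -0.059  0.027] [ 0.488 -0.039  0.054] [ 0.443 -0.083  0.021]
top cap_small 0.82 [450. 270.] [ 0.492 -0.234  0.031] [ 0.52  -0.221  0.054] [ 0.47  -0.26   0.002]
top cap_large 0.88 [420. 186.] [ 0.658 -0.184  0.026] [ 0.687 -0.16   0.053] [ 0.634 -0.215  0.008]
top lamp 0.58 [199. 254.] [0.522 0.21  0.063] [0.56  0.283 0.081] [0.485 0.15
[... 1686 characters left out ...]
15  0.038] [ 0.531 -0.04   0.001]
scene glue_bottle 0.78 [441. 296.] [0.725 0.202 0.049] [0.735 0.225 0.079] [0.66  0.192 0.004]
scene paint_jar 0.74 [490. 298.] [0.725 0.306 0.037] [0.734 0.326 0.049] [0.701 0.294 0.007]
scene tape_roll 0.62 [176. 293.] [ 0.621 -0.327  0.016] [ 0.644 -0.295  0.023] [ 0.586 -0.356  0.002]
scene tape_roll 0.3 [490. 297.] [0.726 0.307 0.037] [0.734 0.327 0.049] [0.703 0.294 0.008]
scene screwdriver 0.58 [341. 329.] [0.778 0.001 0.025] [0.823 0.012 0.03 ] [ 0.63  -0.012  0.   ]
scene tweezers 0.68 [380. 218.] [0.378 0.154 0.008] [0.439 0.167 0.01 ] [0.345 0.13  0.001]
scene tweezers 0.21 [339. 330.] [0.778 0.001 0.025] [0.823 0.012 0.03 ] [ 0.646 -0.011  0.005]
```

```bash
python3 - <<'E'
import cv2
im=cv2.imread("pics/top0.png"); cv2.imwrite("pics/top0c.png",cv2.resize(im[100:370,120:520],None,fx=2,fy=2,interpolation=cv2.INTER_CUBIC))
E
```

```text
(no output)
```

View pics/top0c.png

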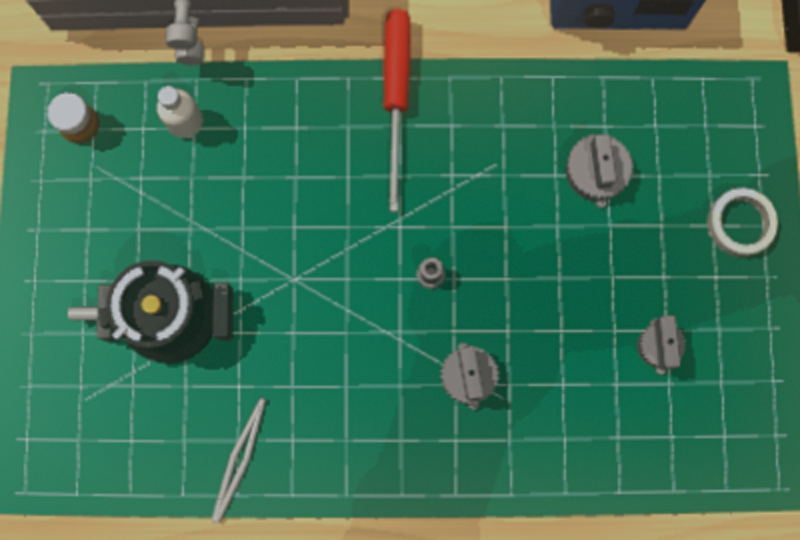

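```bash
cat >> h.py <<'E'
def quat(yaw):
    "tool down, tool y at world angle yaw+90deg (tool x along yaw)"
    r=R.from_euler("z",yaw)*R.from_euler("x",np.pi); q=r.as_quat(); return np.array([q[3],*q[:3]])
E
python3 - <<'E'
from h import *
i=vision.camera_info("wrist"); print(np.round(i["hand_eye"],3),np.round(i["mtx"]))
# where does the tool yaw stand and what range of joint 7 at lamp and cap
for p in([.522,.213,.2],[.522,.213,.1],[.466,-.06,.2]):
    for y in range(-180,180,30):
        q=ctrl.ik(p,quat(np.radians(y))); print(p,y,None if q is None else np.round(q,2))
E
```

```text
[[-0.001 -0.957 -0.289  0.073]
 [ 1.    -0.001  0.    -0.001]
 [-0.001 -0.289  0.957 -0.141]
 [ 0.     0.     0.     1.   ]] [[346.   0. 322.]
 [  0. 346. 240.]
 [  0.   0.   1.]]
[0.522, 0.213, 0.2] -180 [ 0.29  0.71 -1.28  1.71  0.71  1.28  0.42]
[0.522, 0.213, 0.2] -150 [ 0.27  0.69 -1.23  1.71  0.68  1.25  0.98]
[0.522, 0.213, 0.2] -120 [ 0.27  0.69 -1.23  1.71  0.68  1.25  1.5 ]
[0.522, 0.213, 0.2] -90 [ 0.27  0.69 -1.23  1.71  0.68  1.25  2.03]
[0.522, 0.213, 0.2] -60 [-1.08  0.69  1.15  1.72 -0.67  1.19 -2.36]
[0.522, 0.213, 0.2] -30 [-0.04  0.48 -0.6   1.71  0.31  1.04 -2.83]
[0.522, 0.213, 0.2] 0 [ 0.02  0.5  -0.7   1.71  0.36  1.06 -2.37]
[0.522, 0.213, 0.2] 30 [ 0.12  0.55 -0.87  1.71  0.46  1.11 -1.94]
[0.522, 0.213, 0.2] 60 [ 0.2   0.61 -1.05  1.71  0.57  1.17 -1.53]
[0.522, 0.213, 0.2] 90 [ 0.22  0.63 -1.1   1.71  0.6   1.19 -1.04]
[0.522, 0.213, 0.2] 120 [ 0.25  0.66 -1.17  1.71  0.64  1.22 -0.56]
[0.522, 0.213, 0.2] 150 [ 0.27  0.69 -1.23  1.71  0.68  1.25 -0.07]
[0.522, 0.213, 0.1] -180 [ 0.12  0.69 -0.91  1.83  0.66  0.96  0.49]
[0.522, 0.213, 0.1] -150 [ 0.25  0.84
[... 821 characters left out ...]
 1.93  0.56  1.09  1.53]
[0.466, -0.06, 0.2] -120 [ 0.89  0.52 -1.22  1.93  0.56  1.09  2.05]
[0.466, -0.06, 0.2] -90 [-0.67  0.52  1.15  1.95 -0.56  1.04 -2.41]
[0.466, -0.06, 0.2] -60 [ 0.18  0.3  -0.14  1.94  0.05  0.9  -2.6 ]
[0.466, -0.06, 0.2] -30 [ 0.28  0.3  -0.27  1.94  0.1   0.91 -2.14]
[0.466, -0.06, 0.2] 0 [ 0.39  0.32 -0.42  1.94  0.16  0.92 -1.68]
[0.466, -0.06, 0.2] 30 [ 0.47  0.33 -0.53  1.94  0.21  0.93 -1.21]
[0.466, -0.06, 0.2] 60 [ 0.54  0.34 -0.63  1.94  0.25  0.94 -0.73]
[0.466, -0.06, 0.2] 90 [ 0.61  0.36 -0.73  1.94  0.29  0.95 -0.26]
[0.466, -0.06, 0.2] 120 [ 0.68  0.38 -0.83  1.94  0.34  0.97  0.21]
[0.466, -0.06, 0.2] 150 [ 0.73  0.4  -0.91  1.94  0.38  0.99  0.69]
```

```bash
python3 - <<'E'
from h import *
def shot(tag,names):
    T=tool_pose(); im,d=vision.grab_frame("wrist"); c=cam("wrist",T)
    cv2.imwrite(f"pics/{tag}.png",im); np.savez(tag,T=T,d=d)
    for t in names:
        for m in models.masks_of("wrist",t)[:2]:
            np.save(f"{tag}_{t}.npy",m["mask"]); P=cloud(c,d,np.nonzero(m["mask"]))
            print(tag,t,round(m["p"],2),np.round(m["point"]),np.round(np.median(P,0),4),np.round(np.percentile(P,2,0),4),np.round(np.percentile(P,98,0),4)); 
    print(get_state()["time"])
ctrl.movep([.522,.213,.21],quat(np.pi)); ctrl.pause(.2); shot("wl",["lamp","contact"])
ctrl.movep([.468,-.061,.18],quat(np.pi)); ctrl.pause(.2); shot("wc",["cap_mid"])
a=cv2.imread("pics/wl.png");b=cv2.imread("pics/wc.png")
cv2.imwrite("pics/w1.png",np.hstack([a[40:440,120:520],b[40:440,120:520]]))
E
```

```text
wl lamp 0.92 [329. 223.] [0.5208 0.2182 0.062 ] [0.4849 0.1613 0.0152] [0.5591 0.2909 0.0784]
wl contact 0.53 [328. 234.] [0.5249 0.2181 0.0735] [0.5185 0.2114 0.065 ] [0.5325 0.2249 0.0748]
4.5417
wc cap_mid 0.9 [320. 222.] [ 0.4642 -0.0614  0.0242] [ 0.4417 -0.0846  0.0024] [ 0.4887 -0.0385  0.0507]
wc cap_mid 0.28 [383. 380.] [0.6433 0.0057 0.0171] [0.6221 0.0032 0.0018] [0.668  0.0092 0.0189]
5.925
```

View pics/w1.png

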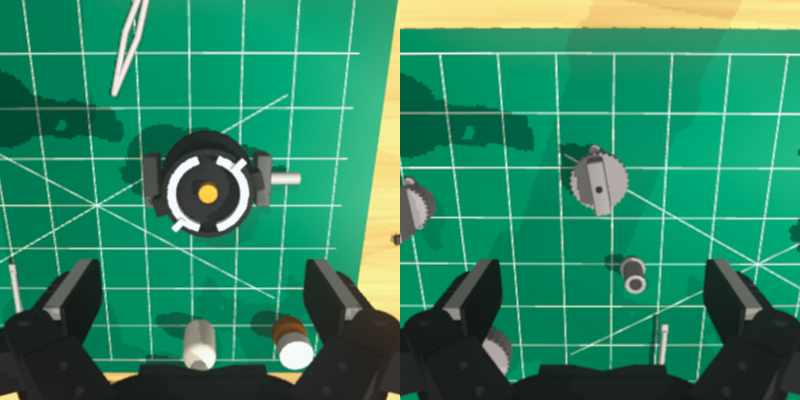

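```bash
python3 - <<'E'
from h import *
from scipy.optimize import least_squares
L=np.load("wl.npz"); c=cam("wrist",L["T"]); im=cv2.imread("pics/wl.png")
m=np.load("wl_lamp.npy"); g=im.min(2); hsv=cv2.cvtColor(im,cv2.COLOR_BGR2HSV)
v,u=np.nonzero(cv2.dilate(m.astype(np.uint8),np.ones((5,5)))>0)
P=onplane(c,np.c_[u,v],.078)[:,:2]; b=g[v,u]>150
ctr=np.array([.522,.216])
Q=P[b]; r=np.linalg.norm(Q-ctr,axis=1); Q=Q[r<.042]
print(len(Q))
f=lambda x:np.linalg.norm(Q-x[:2],axis=1)-x[2]
x=least_squares(f,[*ctr,.031],loss="soft_l1",f_scale=.002).x; print("rim",x)
d=Q-x[:2]; a=np.degrees(np.arctan2(d[:,1],d[:,0])); rr=np.linalg.norm(d,axis=1)
print(np.round(np.percentile(rr,[1,10,50,90,99]),4))
for k in range(-180,180,6):
    s=(a>=k)&(a<k+6); print(k,s.sum(), np.round([rr[s].min()*1e3,rr[s].max()*1e3],1) if s.any() else "", end=" | ")
# depth version
P3=cloud(c,L["d"],np.nonzero(m)); w=P3[:,2]>.0715; print("\nz hist",np.histogram(P3[w,2],bins=np.arange(.071,.086,.001)))
w=P3[(P3[:,2]>.0755)&(np.linalg.norm(P3[:,:2]-x[:2],axis=1)>.02)]
print("depth rim",len(w),least_squares(lambda x:np.linalg.norm(w[:,:2]-x[:2],axis=1)-x[2],[*ctr,.031],loss="soft_l1",f_scale=.002).x)
cc=onplane(c,[[328,234]],.075);print("contact",cc)
C=np.load("wc.npz"); c=cam("wrist",C["T"]); m=np.load("wc_cap_mid.npy")
import os
z=np.zeros_like(m)
T=cam("wrist",C["T"]); vv,uu=np.mgrid[0:480,0:640]; 
vi,ui=vv.ravel(),uu.ravel(); dd=C["d"][vi,ui]; ok=dd>0; vi,ui=vi[ok],ui[ok]; P=cloud(T,C["d"],(vi,ui))
near=np.hypot(P[:,0]-.466,P[:,1]+.061)<.045
bar=near&(P[:,2]>.044); B=P[bar]; print("bar n",len(B),B.mean(0),np.median(B[:,2]))
X=onplane(T,np.c_[ui[bar],vi[bar]],.051)[:,:2]; 
for S in(B[:,:2],X):
    print(cv2.minAreaRect((S*1e4).astype(np.float32)), np.degrees(np.arctan2(*np.linalg.svd(S-S.mean(0))[2][0][::-1])) if len(S)<5000 else "",S.mean(0))
pl=P[near&(P[:,2]>.02)&(P[:,2]<.03)]; print("plug",len(pl),cv2.minEnclosingCircle((pl[:,:2]*1e3).astype(np.float32)))
E
```

```text
1734
rim [0.52571192 0.21774451 0.03043038]
[0.0265 0.0272 0.0304 0.0334 0.0396]
-180 0  | -174 0  | -168 12 [26.6 32.4] | -162 35 [26.3 33.2] | -156 34 [26.6 33.4] | -150 37 [26.4 33.5] | -144 33 [26.6 33.4] | -138 32 [26.9 33.2] | -132 34 [26.5 33.4] | -126 33 [26.7 33.6] | -120 34 [26.7 33.6] | -114 34 [26.6 33.5] | -108 32 [26.7 33.6] | -102 30 [27. 33.] | -96 32 [26.8 33.5] | -90 34 [26.9 33.7] | -84 33 [26.4 33.4] | -78 33 [26.4 33.9] | -72 30 [26.5 33.4] | -66 30 [26.5 33.4] | -60 32 [26.2 33.5] | -54 30 [26.7 33.5] | -48 65 [26.6 40.3] | -42 50 [26.5 39.9] | -36 31 [26.3 33.6] | -30 31 [26.6 33.8] | -24 29 [26.5 33.4] | -18 18 [26.9 32.8] | -12 0  | -6 0  | 0 0  | 6 0  | 12 13 [27.1 32.8] | 18 32 [26.3 33.7] | 24 31 [26.6 33.8] | 30 30 [26.2 33.4] | 36 32 [26.2 33.7] | 42 31 [26.5 33.4] | 48 31 [26.6 33.4] | 54 30 [26.5 33.4] | 60 30 [26.4 33.6] | 66 34 [26.4 33.7] | 72 32 [26.5 38.7] | 78 31 [26.3 33.2] | 84 32 [26.6 33.3] | 90 34 [26.6 33.2] | 96 33 [26.7 33.5] | 102 32 [26.5 33.4] | 108 34 [26.5 33.7] | 114 32 [26.7 33.3] | 120 33 [26.5 33.3] | 126 49 [26.7 40.3] | 132 77 [26.6 40.7] | 138 40 [26.7 38.5] | 144 33 [26.5 33.3] | 150 34 [26.4 33.2] | 156 32 [26.5 33. ] | 162 24 [26.7 33.3] | 168 0  | 174 0  | 
z hist (array([  26,   95,  198,  197,  586, 1616,  866,   96,   42,  106,   38,
          3,    0,    0]), array([0.071, 0.072, 0.073, 0.074, 0.075, 0.076, 0.077, 0.078, 0.079,
       0.08 , 0.081, 0.082, 0.083, 0.084, 0.085]))
depth rim 3168 [0.52594952 0.21793307 0.03383472]
contact [[0.52614506 0.21806885 0.075     ]]
bar n 32798 [ 0.45455369 -0.06271556  0.25387692] 0.2630973251817511
((4667.80029296875, -607.96533203125), (458.5987548828125, 897.4984130859375), 5.988434314727783)  [ 0.45455369 -0.06271556]
((5905.91064453125, -606.0025634765625), (2951.10498046875, 3536.1171875), 0.08855203539133072)  [ 0.66434098 -0.06966061]
plug 1616 ((467.2437744140625, -61.6272087097168), 26.12112045288086)
```

```bash
python3 - <<'E'
from h import *
L=np.load("wl.npz"); c=cam("wrist",L["T"]); im=cv2.imread("pics/wl.png").min(2); m=np.load("wl_lamp.npy")
v,u=np.nonzero(cv2.dilate(m.astype(np.uint8),np.ones((5,5)))>0); b=im[v,u]>150; u,v=u[b],v[b]
x=np.array([.5258,.2178])
d=onplane(c,np.c_[u,v],.078)[:,:2]-x; a=np.degrees(np.arctan2(d[:,1],d[:,0])); r=np.hypot(*d.T)
D=onplane(c,np.c_[u,v],.082)[:,:2]-x
for k in(-46,133):
    s=(abs(a-k)<20)&(r>.0355)&(r<.043); q=D[s].mean(0); print("rib",s.sum(),np.degrees(np.arctan2(q[1],q[0])),np.hypot(*q))
ring=(r<.032)&(r>.028); t=np.sort(a[ring]); print("slots", t[t<0].max(),t[t>0].min(),t[t>0].max(),t[t<0].min())
C=np.load("wc.npz"); T=cam("wrist",C["T"]); vi,ui=np.nonzero(C["d"]>0); P=cloud(T,C["d"],(vi,ui))
near=(np.hypot(P[:,0]-.467,P[:,1]+.0616)<.045)
bar=near&(P[:,2]>.044)&(P[:,2]<.06); B=P[bar]; print(len(B),np.median(B[:,2]))
X=onplane(T,np.c_[ui[bar],vi[bar]],.051)[:,:2]
for S in(B[:,:2],X): print(cv2.minAreaRect((S*1e4).astype(np.float32)),np.degrees(np.arctan2(*np.linalg.svd(S-S.mean(0),full_matrices=False)[2][0][::-1])),S.mean(0))
E
```

```text
rib 55 -44.83678789720657 0.03759510348335328
rib 49 135.63854404569443 0.03824592773751259
slots -14.375280389394556 15.085470908471306 166.08693517233897 -164.2980892011727
938 0.04955703308157847
((4670.5048828125, -615.5936889648438), (459.7304992675781, 140.05975341796875), 9.798141479492188) 9.744970096082257 [ 0.46595383 -0.06158863]
((4660.12353515625, -615.0861206054688), (460.5937805175781, 139.0667724609375), 9.791529655456543) 9.68066254903516 [ 0.46555716 -0.06157324]
```

```bash
python3 - <<'E'
from h import *
y=np.pi+np.radians(9.75); p=np.array([.4668,-.0616])
ctrl.movep([*p,.09],quat(y)); ctrl.movel([*p,.027],max_speed=.08)
ctrl.close_gripper(60); s=get_state(); print(s["time"],s["width"],s["gripper_force"],s["tcp_pos"],s["contact_force"])
ctrl.movel([*p,.12],max_speed=.12); 
ctrl.movep([.5258,.2178,.16],quat(np.pi+np.radians(.5))); ctrl.pause(.2)
T=tool_pose(); im,d=vision.grab_frame("wrist"); cv2.imwrite("pics/held.png",im); np.savez("held",T=T,d=d)
s=get_state(); print(s["time"],s["width"],s["tcp_pos"],s["contact_force"],s["qpos"])
c=cam("wrist",T); vi,ui=np.nonzero(d>0); P=cloud(c,d,(vi,ui))-s["tcp_pos"]
for zlo,zhi in((.01,.03),(-.006,.004)):
    w=(abs(P[:,0])<.035)&(abs(P[:,1])<.035)&(P[:,2]>zlo)&(P[:,2]<zhi); B=P[w]; print(len(B),B.mean(0) if len(B) else "", B.min(0),B.max(0))
E
```

```text
7.975 0.012875393146440808 59.132877588272095 [ 0.46696214 -0.06151952  0.02719846] [-0.9037289  -0.95009633  4.3445695 ]
10.2583 0.012897707949341605 [0.52616667 0.21625957 0.15968529] [0.26988638 0.23664482 0.37608729] [ 0.24534028  0.73604417 -1.19692535  1.74677548  0.73815603  1.19125665
  0.41311243]
5432 [-0.00531546  0.00062115  0.02138161] [-0.02346765 -0.01960092  0.01001148] [0.02323826 0.02074295 0.02999631]
2574 [-0.01351497  0.00041571 -0.00338853] [-0.02607187 -0.02528666 -0.00598644] [0.00710505 0.02643489 0.00397952]
```

View pics/held.png

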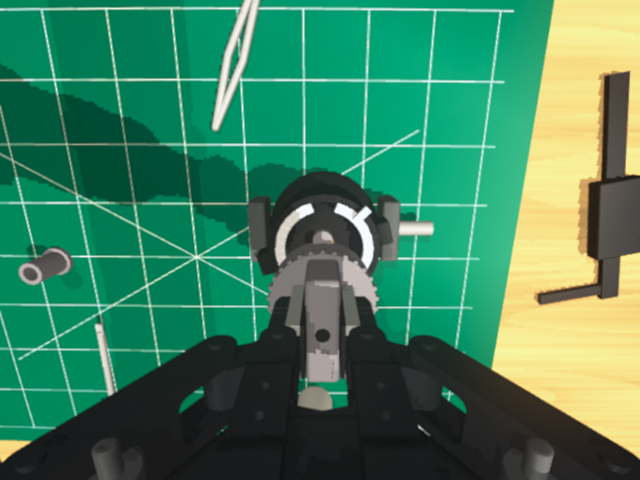

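```bash
python3 - <<'E'
from h import *
L=np.load("held.npz"); T=L["T"]; c=cam("wrist",T); d=L["d"]
vi,ui=np.nonzero(d>0); P=cloud(c,d,(vi,ui))-T[:3,3]
w=(abs(P[:,0])<.03)&(abs(P[:,1])<.010)&(P[:,2]>.0195)&(P[:,2]<.028)
print(w.sum(),np.percentile(P[w],[1,50,99],axis=0).round(4))
im=cv2.imread("pics/held.png"); X=onplane(c,np.c_[ui,vi],T[2,3]+.024)[:,:2]-T[:2,3]
g=im[vi,ui].astype(int); 
for x0 in(-.02,-.015,0,.01,.015,.02):
    s=(abs(X[:,0]-x0)<.0007)&(abs(X[:,1])<.012); o=np.argsort(X[s,1]); print(x0,[(round(a*1e3,1),int(b)) for a,b in zip(X[s,1][o],g[s].mean(1)[o])][::3])
s=(abs(X[:,1]+0.002)<.0007)&(abs(X[:,0])<.032); o=np.argsort(X[s,0]);print([(round(a*1e3,1),int(b)) for a,b in zip(X[s,0][o],g[s].mean(1)[o])][::2])
# rim centre from this picture vs estimate
print([get_state()["tcp_pos"].round(5).tolist()]); ctrl.pause(.15); print(get_state()["tcp_pos"].round(5), get_state()["qd"].round(4), T[:3,3])
E
```

```text
3753 [[-0.0226 -0.0087  0.0201]
 [-0.0038  0.0008  0.0224]
 [ 0.0219  0.0087  0.0269]]
-0.02 [(np.float64(-11.9), 123), (np.float64(-11.6), 123), (np.float64(-11.2), 122), (np.float64(-10.8), 117), (np.float64(-10.5), 106), (np.float64(-10.1), 99), (np.float64(-9.7), 99), (np.float64(-9.3), 100), (np.float64(-9.0), 100), (np.float64(-8.6), 100), (np.float64(-8.2), 99), (np.float64(-7.9), 99), (np.float64(-7.5), 99), (np.float64(-7.1), 100), (np.float64(-6.7), 98), (np.float64(-6.4), 85), (np.float64(-6.0), 71), (np.float64(-5.6), 92), (np.float64(-5.3), 107), (np.float64(-4.9), 114), (np.float64(-4.5), 119), (np.float64(-4.2), 122), (np.float64(-3.8), 123), (np.float64(-3.4), 123), (np.float64(-3.0), 123), (np.float64(-2.7), 123), (np.float64(-2.3), 123), (np.float64(-1.9), 123), (np.float64(-1.6), 123), (np.float64(-1.2), 123), (np.float64(-0.8), 123), (np.float64(-0.4), 123), (np.float64(-0.1), 123), (np.float64(0.3), 124), (np.float64(0.7), 123), (np.float64(1.0), 123), (np.float64(1.4), 123), (np.float64(1.8), 123), (np.float64(2.2), 123), (np.float64(2.5), 123), (np.float64(2.9)
[... 13797 characters left out ...]
, (np.float64(24.7), 133), (np.float64(25.2), 133), (np.float64(25.7), 133), (np.float64(25.7), 133), (np.float64(26.2), 132), (np.float64(26.7), 133), (np.float64(26.7), 133), (np.float64(27.2), 132), (np.float64(27.7), 133), (np.float64(27.7), 134), (np.float64(28.2), 134), (np.float64(28.7), 133), (np.float64(28.7), 134), (np.float64(29.2), 134), (np.float64(29.7), 133), (np.float64(29.7), 134), (np.float64(30.2), 134), (np.float64(30.7), 134), (np.float64(30.7), 134), (np.float64(31.2), 133), (np.float64(31.7), 133), (np.float64(31.7), 134)]
[[0.52617, 0.21626, 0.15969]]
[0.52599 0.21711 0.15994] [-0.0057  0.     -0.0008 -0.002  -0.0005 -0.0009  0.0006] [0.52621377 0.21594465 0.15955143]
```

```bash
python3 - <<'E'
from h import *
p=[.5264,.2171]; q=quat(np.pi+np.radians(.5))
ctrl.movel([*p,.108],q,max_speed=.08); ctrl.pause(.4)
def rep():
    s=get_state(); print(round(s["time"],2),s["tcp_pos"].round(4),s["contact_force"].round(1),s["wrist_torque"].round(2),round(s["width"],4)); return s
rep()
for z in(.102,.099,.096,.093,.091,.089):
    ctrl.movel([*p,z],max_speed=.03); s=rep()
    if abs(s["contact_force"][2])>15 or np.hypot(*s["contact_force"][:2])>10: break
T=tool_pose(); im,d=vision.grab_frame("wrist"); cv2.imwrite("pics/ins.png",im)
E
```

```text
11.61 [0.5265 0.2171 0.1082] [ 0.9 -0.5 -0.2] [-0.01  0.02  0.  ] 0.0129
11.96 [0.5262 0.217  0.1017] [ 1.2  0.  -0.1] [-0.01 -0.02  0.03] 0.0128
12.21 [0.5265 0.2173 0.0991] [ 1.  -0.2  1.3] [ 0.   -0.01 -0.09] 0.013
12.46 [0.5265 0.2173 0.096 ] [0.1 0.7 1.2] [ 0.11 -0.11  0.  ] 0.0132
12.71 [0.5265 0.2172 0.093 ] [0.5 1.8 2.5] [ 0.11 -0.07 -0.03] 0.0129
12.96 [0.5265 0.2172 0.091 ] [0.4 1.4 2.9] [ 0.12 -0.11  0.01] 0.013
13.21 [0.5265 0.2172 0.089 ] [1.1 0.7 3.2] [ 0.15 -0.08 -0.01] 0.0129
```

View pics/ins.png

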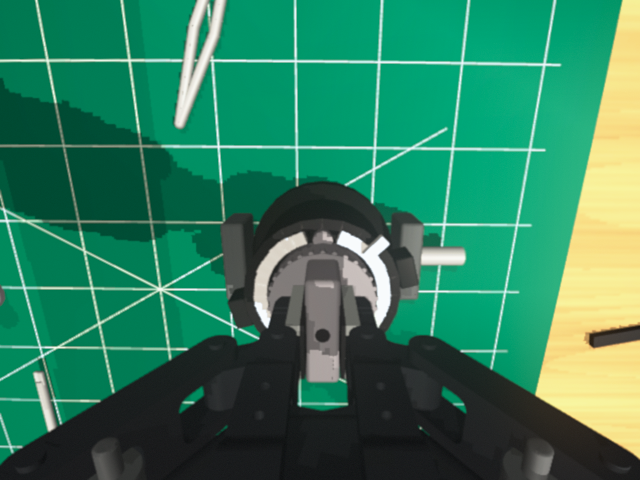

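```bash
python3 - <<'E'
from h import *
ctrl.movel([.5264,.2171,.088],max_speed=.02); ctrl.pause(.2)
def rep():
    s=get_state(); x=tool_pose()[:3,0]; print(round(s["time"],2),s["tcp_pos"].round(4),s["contact_force"].round(1),s["wrist_torque"].round(2),round(s["width"],4),"yaw",round(np.degrees(np.arctan2(x[1],x[0]))%360,2)); return s
s=rep(); q0=s["qpos"].copy()
qi=ctrl.ik([.5264,.2171,.088],quat(np.pi+np.radians(.5))); print(np.abs(qi-q0).max())
for k in range(1,10):
    q=qi.copy(); q[6]-=np.radians(5*k); ctrl.set_joints(q); s=rep()
    if abs(s["wrist_torque"][2])>1 or np.abs(s["contact_force"]).max()>20: print("stop"); break
ctrl.pause(.4); rep()
im,d=vision.grab_frame("wrist"); cv2.imwrite("pics/turn.png",im)
E
```

```text
13.71 [0.5265 0.2172 0.0881] [0.5 0.6 3.1] [ 0.25 -0.18 -0.03] 0.0129 yaw 180.5
0.00011171106458984781
13.96 [0.5263 0.217  0.088 ] [-0.3  0.   3.5] [ 0.13 -0.06 -0.06] 0.0129 yaw 175.62
14.21 [0.5263 0.2169 0.0879] [-0.1  0.2  3.4] [0.07 0.01 0.02] 0.0134 yaw 170.72
14.46 [0.5263 0.2169 0.0879] [-0.5 -0.2  3.7] [-0.01  0.07 -0.02] 0.0124 yaw 165.77
14.71 [0.5263 0.217  0.088 ] [-0.5 -0.3  3. ] [-0.03 -0.   -0.  ] 0.0126 yaw 160.79
14.96 [0.5264 0.217  0.0879] [-0.  -0.   2.9] [-0.05  0.02 -0.02] 0.013 yaw 155.79
15.21 [0.5264 0.2171 0.088 ] [0.3 0.1 3.8] [ 0.01 -0.   -0.  ] 0.013 yaw 150.8
15.46 [0.5264 0.2171 0.088 ] [-0.2  0.4  2.7] [ 0.   -0.01 -0.03] 0.013 yaw 145.8
15.71 [0.5264 0.2171 0.088 ] [0.  0.4 2.8] [ 0.04  0.05 -0.04] 0.0129 yaw 140.8
15.96 [0.5264 0.2171 0.088 ] [-0.1 -0.9  4. ] [ 0.03 -0.06 -0.03] 0.0128 yaw 135.8
16.36 [0.5264 0.2171 0.088 ] [-0.   0.4  2. ] [0.04 0.01 0.04] 0.013 yaw 135.55
```

View pics/turn.png

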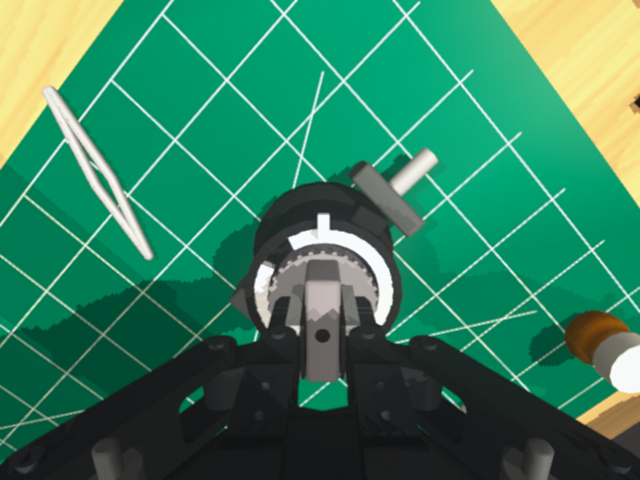

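The grip bar (column 323) points at the rib (323, 222). The slot at (272, 270) is empty, so the lugs are under the rim.

```bash
python3 - <<'E'
from h import *
print(get_state()["gripper_force"]); print(ticket.close_job())
E
```

```text
59.08283293247223
the job is handed in; nothing more can be done
None
```

The job is handed in at about 16 s: the mid-size cap is in the socket, pressed down and turned 45° clockwise to the ribs, well short of the catch at 63°, and still held at 59 N.

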